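# Put the herb mill's grind selector in gear and set the dial to the long mark

## Task

Set the herb mill's grind: ease the black selector knob on top of the white gear case down while rocking it round a little until its hidden teeth drop into mesh and it is fully home, and only then, in gear, turn it to bring the dial's pointer in line with the long raised mark on the case. Until the knob is home keep only light pressure on the teeth, about 8 N and never over 20 N, and stop turning as soon as they catch: half-meshed teeth must not drag the dial round. Leave the knob down in gear, let go of it, and leave everything else on the table where it is.

Things in the scene. Friction and masses are not known exactly. Their poses are not given: they have to be found in the camera images.
- gearbox: white-painted gear case of the herb mill, fixed, 160 x 150 mm, flat top 150 mm above the table. Origin at table height straight below the knob's vertical axis; its x axis points from that axis to the long mark, z up. A steel feed hopper 108 mm across and 200 mm high stands beside it, centred 155 mm from the knob's axis on the +y side
- selector: black knob on the case: round skirt 67 mm across with a grip bar on top, 60 mm long (its x axis, steel inlay towards +x), 24 mm wide (y), 36 mm high; bar 188 to 224 mm above the table when up. Origin on its axis, 224 mm below the bar's top. Turns freely out of mesh. 4 hidden teeth on its underside fit the dial's ring in 8 places round the turn, 3 degrees play either way
- knob_grip (a point): point on the knob's axis inside the grip bar, 13 mm below the bar's top and 23 mm above the top of the skirt; goes down with the knob
- press (a joint): how far the knob is pushed down, m: 0 up (start), 0.020 fully home in mesh. It stays where it is left and needs about 3 N to slide. Teeth that are not in line butt somewhere between 0.003 and 0.013 (differs from mill to mill and cannot be seen); the toothed ring below gives on a stiff spring, about 9 N per mm
- dial (a joint): angle of the dial, rad, counter-clockwise from above; 0: pointer in line with the long mark; starts 0.55 to 1.1 (so turn clockwise); limits -1.6, 1.6; stays where left. Its ring of 8 teeth (pitch 45 degrees) is hidden in the case, at an angle to the pointer that differs from mill to mill. The knob in mesh turns it one to one against about 0.15 N m
- pointer_tip (a point): outer end of the pointer, an 8 mm wide dark steel tongue on the aluminium dial ring (104 mm across, 159 mm above the table) round the knob; 61 mm from the axis
- long_mark (a point): inner edge of the long mark, a dark raised rib 14 mm long, 6 mm wide, 6 mm high on the case top, pointing at the knob's axis, 63 mm from it at the edge away from the robot; the other marks are small round pips
- tall_jar: amber glass jar with a steel cap, 90 mm across, 170 mm tall, loose; origin under its centre; not part of the job
- small_jar: amber glass jar with a steel cap, 66 mm across, 100 mm tall, loose; origin under its centre; not part of the job
- wide_jar: clear glass jar with a white cap, 100 mm across, 140 mm tall, loose; origin under its centre; not part of the job
- bowl: steel bowl, 120 mm across, 50 mm tall, loose; origin under its centre; not part of the job
- mortar: grey stone mortar, 120 mm across, 70 mm tall, loose; origin under its centre; not part of the job
- spoon: wooden-handled spoon, 170 mm long, lying on the table; origin in its middle; not part of the job
- pouch: flat brown pouch 100 x 130 x 18 mm lying on the table; origin under its centre; not part of the job

How it is judged:
By the outcome, as a careful person would: the job done as asked, in the order asked, and still so for the second after the job is handed in, with the robot touching nothing.
It also fails if it takes over 51 s, if anything falls off the work surface, if the arm or the gripper's body presses on something with over 40 N, if the wrist force passes 120 N, or if a joint passes its speed limit or range.

## Robot

A 6-joint arm with a two-finger parallel gripper is mounted at the origin on the work surface. World frame = base frame: x ahead of the robot, y to its left, z up, the work surface at z = 0. Lengths are in m, angles in degrees, forces in N, time in s.
With the tool pointing down it reaches from about 0.375 to 0.9 m from the base axis. Payload 3.1 kg.
Tool frame: the origin (TCP) lies at the very end of the fingers, on their centre line; the grasp point (between the pads) lies 19 mm behind it; z points along the fingers, y is the line along which they close (so a half turn about z gives the same grasp; the last joint's range is limited). The gripper opens to 87 mm and grips with 3 to 60 N. Pads are 19 mm wide; open, the fingers measure 117 mm over their backs; the gripper's body (75 mm by 190 mm) begins 51 mm behind the grasp point.
Start: joints at [-77.951, 30.224, 82.088, -0, 67.689, -10.227], TCP at [0.237, -0.578, 0.223] pointing down, gripper open.
Joint ranges: [-176.69, 176.69], [-43.24, 126.21], [12.49, 139.97], [-82, 262], [0, 151.66], [-163.58, 163.58]. Speed limits (degrees/s): [159.86, 159.86, 180, 180, 180, 180].

## Interface

Orientations are given as a 3x3 rotation matrix whose columns are the frame's x, y, z axes.
In Python, from rig import bot, imaging gives the robot as it stands.
- The arm moves only by the tool drive_tool, never from a script. Its argument "deltas" is text: rows parted by semicolons, each of 5 numbers parted by spaces: the finger opening in mm, from 0 to 87, then the shift along the world's x, y, z in mm, then the turn about the world's z in rad. In form: jaw dx dy dz twist; .... A call has 1 to 12 rows; each row is the pose to reach, as a shift and turn from the pose commanded when the call began; what a row does not reach only later rows make up. A row lasts 1/10 s, in which the tool goes at most 50 mm and 8.59 degrees, less where a joint would pass 70% of its speed; a pose out of reach is approached as far as the arm can. A call with a gripper value outside its range is refused whole. The fingers move at their own pace and stop on an object; the grip force is fixed at half the most. Time passes only in rows, so rows that repeat a pose let the fingers close. It gives the time, the measured TCP pose, the force, the opening and the grip force at its end, in the units of the state.
- bot.read_state(): the state, without advancing time (a new reading comes with each control period).
- imaging.capture(name): name is "scene" or "top" or "wrist"; returns the picture (480x640x3 uint8, red, green, blue); there is no depth.
- imaging.camera_model(name): a dict with "fx", "fy", "cx", "cy" (pixels), "T" (4x4, takes a point from camera to world coordinates). Camera axes: x right, y down, z forward; pixel columns grow to the right and rows downward; lengths in m; the calibration is good to about 2 mm. A picture is of the moment at which its call begins: read the wrist's pose just before it. camera_model takes no time and is no camera call; for the wrist camera it gives the pose at the moment of the call.
- bot.hand_in(): hands the job in; it is judged then, once.
The state is a dict: "time_s": time; "joint_positions": joint angles; "qvel": joint speeds; "tau": joint torques, N m; "position": TCP position; "tcp_rot": TCP orientation; "force": force on the tool from outside, world axes, zero at the start; "moment": the same for the moment, N m; "opening": opening from 0.0 (shut) to 1.0 (fully open); "grasp_force": force on a finger pad.
Only numpy, scipy, OpenCV 4.12 (cv2) and the standard library are available. Lean on these libraries where they do the work, as an engineer would, in place of code of your own. Each camera call takes 0.05 s, during which the arm holds its last target. There are 200 camera calls.

## Working session

There is one attempt and no reset: what is moved stays moved. The work goes in short steps, Python scripts to look and compute and a tool call to move; the robot and the scene stay as the last step left them, time stands still between calls to the robot, and variables do not carry over. Pictures are saved under pics/ and viewed, at most 10 in all, crops included, and the job is handed in when it is done.

Besides the shell and the picture viewer there is one more tool, called after ">>>" as name(argument=value, ...), one argument or row to a line, values as JSON. drive_tool: Moves the arm, as the interface text tells. Its arguments: {"type":"object","properties":{"deltas":{"type":"string"}},"required":["deltas"]}

```bash
mkdir -p pics; python3 - <<'E'
from rig import bot, imaging
import cv2
for n in ["scene","top"]:
    im=imaging.capture(n); cv2.imwrite(f"pics/{n}0.png",im[:,:,::-1])
    m=imaging.camera_model(n); print(n,m["fx"],m["cx"],m["cy"],m["T"])
s=bot.read_state(); print(s["time_s"],s["position"],s["tcp_rot"],s["force"],s["opening"])
E
```

```text
scene 556.4702530815599 324.280718525372 242.9952996872989 [[-0.19738094  0.93051005 -0.30853171  0.96249749]
 [ 0.9803223   0.18638894 -0.06501812  0.07687896]
 [-0.00299312 -0.31529385 -0.94898937  1.4124453 ]
 [ 0.          0.          0.          1.        ]]
top 527.6635273089188 315.1266156169293 238.34775160986925 [[ 2.14025045e-02 -9.94404672e-01  1.03446999e-01  4.19231716e-01]
 [-9.99695937e-01 -2.25534329e-02 -9.96879834e-03  7.65647929e-04]
 [ 1.22461046e-02 -1.03202187e-01 -9.94585010e-01  1.54171906e+00]
 [ 0.00000000e+00  0.00000000e+00  0.00000000e+00  1.00000000e+00]]
0.1 [ 0.23683352 -0.57766639  0.22164985] [[ 9.25346736e-01  3.79121680e-01 -4.11600034e-04]
 [ 3.79121734e-01 -9.25344752e-01  1.94963848e-03]
 [ 3.58278284e-04 -1.96013812e-03 -9.99998015e-01]] [-0.64811936 -0.22874424 -0.04313389] 1.0017852578740094
```

View pics/scene0.png

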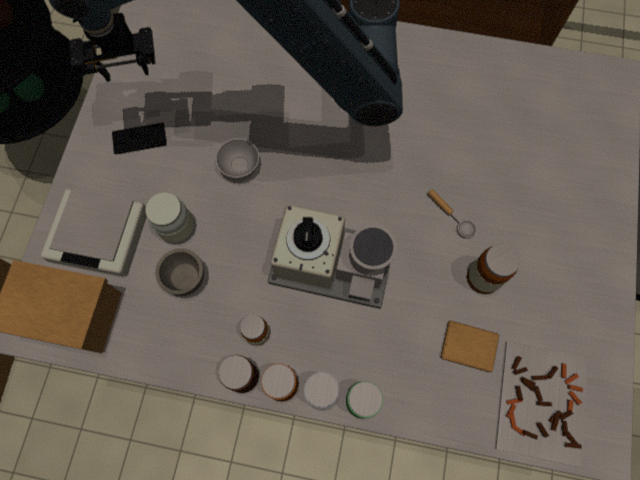

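View pics/top0.png

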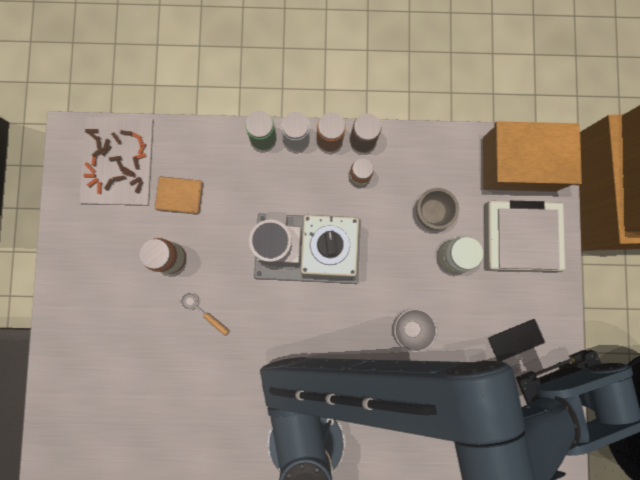

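The scene view has the knob near (311,237) and the hopper near (372,249). The top view has the knob near (330,244) and the hopper at (270,241). I'll enlarge both.

```bash
python3 - <<'E'
import cv2,numpy as np
a=cv2.imread("pics/scene0.png")[197:277,270:350]; b=cv2.imread("pics/top0.png")[204:284,290:370]
cv2.imwrite("pics/crop0.png",np.hstack([cv2.resize(i,(400,400),interpolation=cv2.INTER_CUBIC) for i in (a,b)]))
E
cat > h.py <<'E'
import numpy as np
from rig import imaging
def px2w(n,u,v,z,m=None):
    m=m or imaging.camera_model(n);T=np.array(m["T"])
    d=T[:3,:3]@[(u-m["cx"])/m["fx"],(v-m["cy"])/m["fy"],1]
    return T[:3,3]+d*(z-T[2,3])/d[2]
def w2px(n,p,m=None):
    m=m or imaging.camera_model(n);T=np.array(m["T"]);c=T[:3,:3].T@(np.array(p)-T[:3,3])
    return np.array([m["fx"]*c[0]/c[2]+m["cx"],m["fy"]*c[1]/c[2]+m["cy"]])
E
```

```text
(no output)
```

View pics/crop0.png

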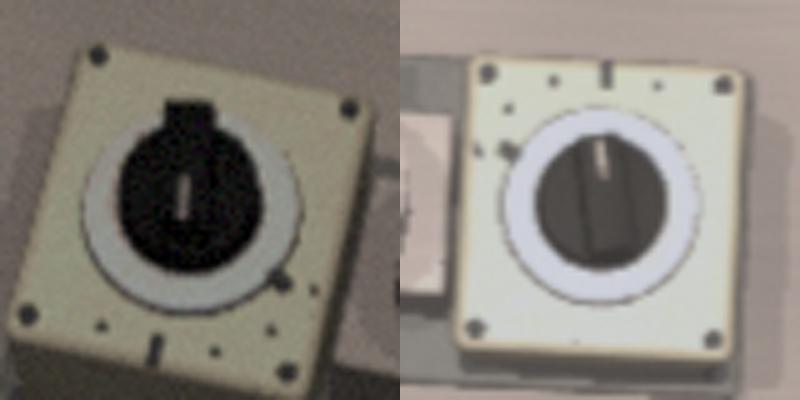

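Crop scale is 5. On the right (top view), the dial centre is at about (330,245), the long mark at (331.4,219), the pointer at about (312,234.4), and the bar runs (329.6,232)–(332.4,254).

```bash
python3 - <<'E'
from h import *
t=lambda x,y:(290+(x+.5-400)/5-.5,204+(y+.5)/5-.5)
s=lambda x,y:(270+(x+.5)/5-.5,197+(y+.5)/5-.5)
ct=px2w("top",*t(600,205),.159); cs=px2w("scene",*s(191,204),.159); print("centre",ct,cs)
c=(ct+cs)/2
for nm,n,p,z,c0 in [("mark","top",t(607,75),.156,ct),("mark","scene",s(155,350),.156,cs),("ptr","top",t(510,152),.159,ct),("ptr","scene",s(280,282),.159,cs)]:
    q=px2w(n,*p,z); d=q-c0; print(nm,n,q,np.hypot(*d[:2]),np.degrees(np.arctan2(d[1],d[0])))
a=px2w("top",*t(600,160),.224);b=px2w("top",*t(612,250),.224);d=a-b;print("bar top",a,b,np.degrees(np.arctan2(d[1],d[0])))
a=px2w("top",*t(598,140),.224);print("inlay ends top",a,px2w("top",*t(605,177),.224))
print("inlay scene",px2w("scene",*s(185,175),.224),px2w("scene",*s(181,220),.224), px2w("scene",*s(190,102),.224))
print("hopper",px2w("top",270,241,.2),px2w("scene",373,247,.2))
E
```

```text
centre [ 0.54736973 -0.05154009  0.159     ] [ 0.54892523 -0.05025875  0.159     ]
mark top [ 0.61694972 -0.05408079  0.156     ] 0.06962635942569166 -2.0912148275586957
mark scene [ 0.62213775 -0.05216833  0.156     ] 0.07323742132627843 -1.494088054757684
ptr top [ 0.57436065 -0.0035496   0.159     ] 0.05505993713734672 60.64563146257064
ptr scene [ 0.57875595 -0.00103642  0.159     ] 0.057556140411893844 58.78244628301317
bar top [ 0.56405354 -0.04865945  0.224     ] [ 0.51885304 -0.05551298  0.224     ] 8.621804588500897
inlay ends top [ 0.57414859 -0.04746533  0.224     ] [ 0.55552266 -0.05133082  0.224     ]
inlay scene [ 0.55730841 -0.04920258  0.224     ] [ 0.57871894 -0.04651129  0.224     ] [ 0.52221263 -0.05429848  0.224     ]
hopper [0.54936728 0.10234021 0.2       ] [0.55587387 0.1051042  0.2       ]
```

>>> drive_tool(
  deltas="87 0 0 40 0; 87 0 0 70 0; 87 20 30 90 0; 87 50 80 90 -0.05; 87 80 130 90 -0.1; 87 110 180 90 -0.15; 87 140 230 90 -0.2; 87 170 280 90 -0.24; 87 200 330 90 -0.24; 87 225 380 90 -0.24; 87 255 430 90 -0.24; 87 280 475 90 -0.24",
)

```text
time_s: 1.3
position: [0.4852, -0.1583, 0.3123]
tcp_rot: [[0.989, 0.148, -0.0], [0.148, -0.989, 0.0], [-0.0, -0.0, -1.0]]
force: [-0.1, -0.6, -0.2]
opening: 0.998
grasp_force: 0.0
```

>>> drive_tool(
  deltas="87 16 27 0 0; 87 25 42 0 0; 87 31 52 0 0; 87 31 52 0 0; 87 31 52 0 0; 87 31 52 0 0",
)

```text
time_s: 1.9
position: [0.5153, -0.1093, 0.3124]
tcp_rot: [[0.989, 0.147, -0.001], [0.147, -0.989, -0.0], [-0.001, 0.0, -1.0]]
force: [0.1, -0.8, 0.8]
opening: 1.0
grasp_force: 0.0
```

```bash
python3 - <<'E'
from rig import bot, imaging
import cv2
s=bot.read_state(); m=imaging.camera_model("wrist"); im=imaging.capture("wrist"); cv2.imwrite("pics/w1.png",im[:,:,::-1])
print(s["time_s"],s["position"],s["tcp_rot"],s["force"],s["joint_positions"]); print(m)
E
```

```text
1.9 [ 0.51526745 -0.10928662  0.31244364] [[ 9.89166405e-01  1.46797705e-01 -5.07101398e-04]
 [ 1.46797614e-01 -9.89166526e-01 -2.11375523e-04]
 [-5.32637170e-04  1.34644290e-04 -9.99999849e-01]] [ 0.13514126 -0.77127543  0.81095992] [-2.41265835e+01  1.68852704e+01  8.93304386e+01 -2.38765939e-02
  7.38058586e+01  5.74386876e+01]
{'fx': 330.61933315042234, 'fy': 330.61933315042234, 'cx': 322.75667772562343, 'cy': 239.8370210473041, 'T': array([[ 0.14682085, -0.95879271, -0.24322867,  0.58053877],
       [-0.98916226, -0.14263426, -0.03483533, -0.09968219],
       [-0.00129288,  0.24570717, -0.96934324,  0.47467373],
       [ 0.        ,  0.        ,  0.        ,  1.        ]])}
```

View pics/w1.png

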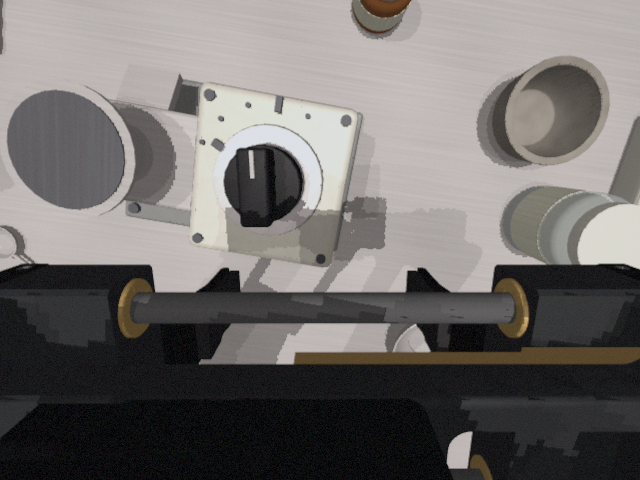

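The wrist view shows the dial ring centred at about (268.5,180), the long mark at (279,96–112), the pointer at about (218,145), and the inlay from (250,151) to (253,178). I'll refine with a crop.

```bash
python3 - <<'E'
import cv2
a=cv2.imread("pics/w1.png")[85:245,190:350]
cv2.imwrite("pics/w1c.png",cv2.resize(a,None,fx=3.75,fy=3.75,interpolation=cv2.INTER_CUBIC))
E
```

```text
(no output)
```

View pics/w1c.png

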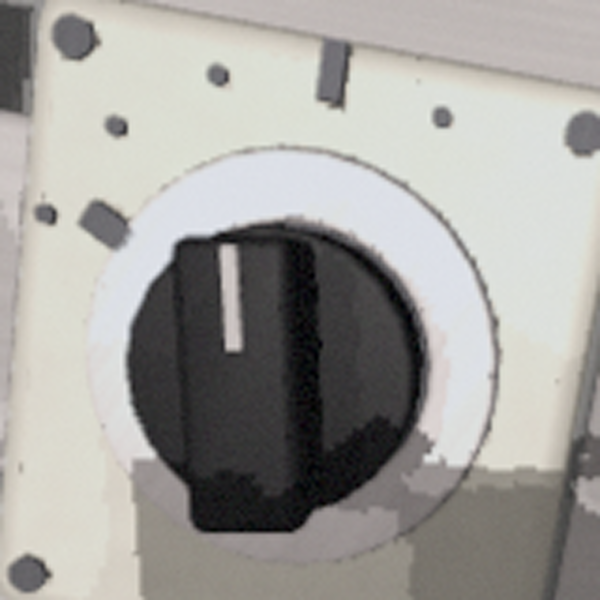

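```bash
cat >> h.py <<'E'
def pts(n,P,f,ox,oy,m):
    return {k:px2w(n,ox+(x+.5)/f-.5,oy+(y+.5)/f-.5,z,m)[:2] for k,(x,y,z) in P.items()}
def ang(a,b): d=a-b; return np.degrees(np.arctan2(d[1],d[0]))
E
python3 - <<'E'
from h import *
m=imaging.camera_model("wrist")
P=pts("wrist",dict(c=(294,355,.159),mo=(337,42,.156),mi=(331,106,.156),po=(90,212,.159),pi=(122,238,.159),i1=(230,245,.224),i2=(235,352,.224),tl=(178,241,.224),bl=(189,480,.224),tr=(287,241,.224),br=(300,478,.224)),3.75,190,85,m)
for k,v in P.items(): print(k,v.round(4),round(np.hypot(*(v-P['c'])),4),round(ang(v,P['c']),2))
print("mark dir",ang(P['mo'],P['mi']),"ptr dir",ang(P['po'],P['pi']),"bar",ang(P['i1'],P['i2']),ang(P['tl'],P['bl']),ang(P['tr'],P['br']))
print("barcentre",(P['tl']+P['bl']+P['tr']+P['br'])/4)
E
```

```text
c [ 0.552  -0.0515] 0.0 0.0
mo [ 0.6266 -0.0533] 0.0746 -1.43
mi [ 0.6121 -0.0535] 0.0601 -1.98
po [0.5789 0.0015] 0.0595 63.03
pi [ 0.574  -0.0067] 0.0499 63.86
i1 [ 0.5771 -0.0468] 0.0256 10.54
i2 [ 0.5567 -0.0497] 0.0051 20.34
tl [ 0.5764 -0.0367] 0.0285 31.23
bl [ 0.5296 -0.0428] 0.0239 158.9
tr [ 0.5795 -0.0577] 0.0282 -12.82
br [ 0.5334 -0.0653] 0.0231 -143.44
mark dir 0.8510284167797065 ptr dir 58.68697018727549 bar 8.149351536529942 7.519454808176315 9.281076496999791
barcentre [ 0.55470692 -0.05062303]
```

>>> drive_tool(
  deltas="87 17 29 0 0; 87 34 58 0 0; 87 34 58 0 0; 87 34 58 -20 0; 87 34 58 -40 0; 87 34 58 -60 0; 87 34 58 -75 0; 87 34 58 -75 0; 87 34 58 -75 0",
)

```text
time_s: 2.85
position: [0.5496, -0.0513, 0.2378]
tcp_rot: [[0.989, 0.147, -0.0], [0.147, -0.989, -0.0], [-0.0, 0.0, -1.0]]
force: [-0.6, -0.2, 0.2]
opening: 0.997
grasp_force: 0.0
```

>>> drive_tool(
  deltas="87 0 0 -15 0; 87 0 0 -30 0; 87 0 0 -40 0; 87 0 0 -44 0; 87 0 0 -44 0; 87 0 0 -44 0",
)

```text
time_s: 3.45
position: [0.5503, -0.0505, 0.1942]
tcp_rot: [[0.989, 0.148, 0.001], [0.148, -0.989, -0.0], [0.001, 0.001, -1.0]]
force: [0.3, -0.6, 0.3]
opening: 1.001
grasp_force: 0.0
```

>>> drive_tool(
  deltas="60 0 0 0 0; 40 0 0 0 0; 28 0 0 0 0; 20 0 0 0 0; 10 0 0 0 0; 10 0 0 0 0; 10 0 0 0 0; 10 0 0 0 0; 10 0 0 0 0; 10 0 0 0 0",
)

```text
time_s: 4.45
position: [0.5498, -0.0507, 0.1935]
tcp_rot: [[0.989, 0.148, 0.0], [0.148, -0.989, -0.001], [-0.0, 0.001, -1.0]]
force: [-0.3, -2.1, -0.5]
opening: 0.272
grasp_force: 30.0
```

>>> drive_tool(
  deltas="10 0 0 -1 0; 10 0 0 -2 0; 10 0 0 -3 0; 10 0 0 -3 0; 10 0 0 -3 0",
)

```text
time_s: 4.95
position: [0.5498, -0.0507, 0.1906]
tcp_rot: [[0.989, 0.148, 0.0], [0.148, -0.989, -0.001], [0.0, 0.001, -1.0]]
force: [-1.4, -3.0, 2.8]
opening: 0.272
grasp_force: 30.0
```

>>> drive_tool(
  deltas="10 0 0 -0.5 0; 10 0 0 -1 0; 10 0 0 -1 0",
)

```text
time_s: 5.25
position: [0.5499, -0.0506, 0.1895]
tcp_rot: [[0.989, 0.148, 0.0], [0.148, -0.989, -0.001], [0.0, 0.001, -1.0]]
force: [-0.3, -4.7, 3.1]
opening: 0.273
grasp_force: 30.0
```

>>> drive_tool(
  deltas="10 0 0 -0.5 0; 10 0 0 -1 0; 10 0 0 -1 0",
)

```text
time_s: 5.55
position: [0.5499, -0.0506, 0.1885]
tcp_rot: [[0.989, 0.148, 0.0], [0.148, -0.989, -0.001], [0.0, 0.001, -1.0]]
force: [-0.8, -5.6, 2.8]
opening: 0.269
grasp_force: 30.0
```

>>> drive_tool(
  deltas="10 0 -0.3 -0.5 0; 10 0 -0.5 -1 0; 10 0 -0.5 -1 0",
)

```text
time_s: 5.85
position: [0.5498, -0.0506, 0.1875]
tcp_rot: [[0.989, 0.148, 0.0], [0.148, -0.989, 0.0], [0.0, -0.0, -1.0]]
force: [-0.4, -3.4, 3.0]
opening: 0.275
grasp_force: 30.0
```

>>> drive_tool(
  deltas="10 0 -0.3 -0.5 0; 10 0 -0.5 -1 0; 10 0 -0.5 -1 0",
)

```text
time_s: 6.15
position: [0.5498, -0.0508, 0.1864]
tcp_rot: [[0.989, 0.148, 0.0], [0.148, -0.989, 0.001], [0.0, -0.001, -1.0]]
force: [1.0, -0.2, 2.4]
opening: 0.275
grasp_force: 30.0
```

Press about 7 mm, no butting yet.

>>> drive_tool(
  deltas="10 0 0 -0.5 0; 10 0 0 -1 0; 10 0 0 -1 0",
)

```text
time_s: 6.45
position: [0.5498, -0.0509, 0.1855]
tcp_rot: [[0.989, 0.148, 0.0], [0.148, -0.989, 0.001], [0.0, -0.001, -1.0]]
force: [0.4, -0.7, 3.1]
opening: 0.277
grasp_force: 30.0
```

>>> drive_tool(
  deltas="10 0 0 -0.5 0; 10 0 0 -1 0; 10 0 0 -1 0",
)

```text
time_s: 6.75
position: [0.5497, -0.0509, 0.1844]
tcp_rot: [[0.989, 0.148, -0.0], [0.148, -0.989, 0.001], [0.0, -0.001, -1.0]]
force: [1.1, 1.0, 2.4]
opening: 0.272
grasp_force: 30.0
```

>>> drive_tool(
  deltas="10 0 0 -0.5 0; 10 0 0 -1 0; 10 0 0 -1 0",
)

```text
time_s: 7.05
position: [0.5497, -0.051, 0.1834]
tcp_rot: [[0.989, 0.148, -0.0], [0.148, -0.989, 0.001], [0.0, -0.001, -1.0]]
force: [0.7, 1.9, 2.2]
opening: 0.273
grasp_force: 30.0
```

>>> drive_tool(
  deltas="10 0 0 -0.5 0; 10 0 0 -1 0; 10 0 0 -1 0",
)

```text
time_s: 7.35
position: [0.5497, -0.051, 0.1825]
tcp_rot: [[0.989, 0.148, 0.0], [0.148, -0.989, 0.0], [0.0, -0.0, -1.0]]
force: [0.8, 1.4, 2.6]
opening: 0.274
grasp_force: 30.0
```

>>> drive_tool(
  deltas="10 0 0 -0.5 0; 10 0 0 -1 0; 10 0 0 -1 0",
)

```text
time_s: 7.65
position: [0.5497, -0.0511, 0.1815]
tcp_rot: [[0.989, 0.148, 0.0], [0.148, -0.989, 0.0], [0.0, -0.0, -1.0]]
force: [0.9, 3.0, 3.2]
opening: 0.27
grasp_force: 30.0
```

>>> drive_tool(
  deltas="10 0 0.2 -0.5 0; 10 0 0.3 -1 0; 10 0 0.3 -1 0",
)

```text
time_s: 7.95
position: [0.5497, -0.051, 0.1805]
tcp_rot: [[0.989, 0.148, -0.0], [0.148, -0.989, -0.0], [-0.0, 0.0, -1.0]]
force: [1.3, 1.9, 3.2]
opening: 0.27
grasp_force: 30.0
```

>>> drive_tool(
  deltas="10 0 0 -0.5 0; 10 0 0 -0.8 0; 10 0 0 -0.8 0",
)

```text
time_s: 8.25
position: [0.5497, -0.051, 0.1797]
tcp_rot: [[0.989, 0.148, -0.0], [0.148, -0.989, -0.0], [-0.0, 0.0, -1.0]]
force: [1.4, 1.2, 2.7]
opening: 0.271
grasp_force: 30.0
```

>>> drive_tool(
  deltas="10 0 0 -0.5 0; 10 0 0 -1 0; 10 0 0 -1 0",
)

```text
time_s: 8.55
position: [0.5497, -0.051, 0.1787]
tcp_rot: [[0.989, 0.148, -0.0], [0.148, -0.989, -0.0], [-0.0, 0.0, -1.0]]
force: [-0.3, 1.6, 2.6]
opening: 0.273
grasp_force: 30.0
```

>>> drive_tool(
  deltas="10 0 0 -0.5 0; 10 0 0 -1 0; 10 0 0 -1 0",
)

```text
time_s: 8.85
position: [0.5497, -0.051, 0.1777]
tcp_rot: [[0.989, 0.148, -0.0], [0.148, -0.989, -0.0], [-0.0, 0.0, -1.0]]
force: [1.3, 1.5, 2.7]
opening: 0.268
grasp_force: 30.0
```

>>> drive_tool(
  deltas="10 0 0 -0.5 0; 10 0 0 -1 0; 10 0 0 -1 0",
)

```text
time_s: 9.15
position: [0.5497, -0.051, 0.1767]
tcp_rot: [[0.989, 0.148, -0.0], [0.148, -0.989, -0.0], [-0.0, 0.0, -1.0]]
force: [0.4, 1.1, 1.6]
opening: 0.272
grasp_force: 30.0
```

>>> drive_tool(
  deltas="10 0 0 -0.5 0; 10 0 0 -1 0; 10 0 0 -1 0",
)

```text
time_s: 9.45
position: [0.5497, -0.051, 0.1757]
tcp_rot: [[0.989, 0.148, -0.0], [0.148, -0.989, -0.0], [-0.0, 0.0, -1.0]]
force: [1.1, 1.2, 1.5]
opening: 0.276
grasp_force: 30.0
```

>>> drive_tool(
  deltas="10 0 0 -0.5 0; 10 0 0 -1 0; 10 0 0 -1 0",
)

```text
time_s: 9.75
position: [0.5497, -0.051, 0.1746]
tcp_rot: [[0.989, 0.148, -0.0], [0.148, -0.989, -0.0], [-0.0, 0.0, -1.0]]
force: [1.0, 1.3, 2.9]
opening: 0.275
grasp_force: 30.0
```

>>> drive_tool(
  deltas="10 0 0 -0.5 0; 10 0 0 -0.8 0; 10 0 0 -0.8 0",
)

```text
time_s: 10.05
position: [0.5497, -0.051, 0.1739]
tcp_rot: [[0.989, 0.148, 0.0], [0.148, -0.989, -0.0], [0.0, 0.0, -1.0]]
force: [1.1, 2.4, 2.2]
opening: 0.273
grasp_force: 30.0
```

>>> drive_tool(
  deltas="10 0 0 -0.5 0; 10 0 0 -0.5 0; 10 0 0 -0.5 0",
)

```text
time_s: 10.35
position: [0.5498, -0.051, 0.1735]
tcp_rot: [[0.989, 0.148, 0.0], [0.148, -0.989, -0.0], [0.0, 0.0, -1.0]]
force: [-0.2, 1.4, 3.7]
opening: 0.272
grasp_force: 30.0
```

>>> drive_tool(
  deltas="10 0 0 -0.4 0; 10 0 0 -0.4 0; 10 0 0 -0.4 0",
)

```text
time_s: 10.65
position: [0.5498, -0.051, 0.1735]
tcp_rot: [[0.989, 0.148, 0.0], [0.148, -0.989, -0.0], [0.0, 0.0, -1.0]]
force: [-0.6, 1.6, 6.4]
opening: 0.273
grasp_force: 30.0
```

Fully home: hard stop at 20 mm. Now turning clockwise.

>>> drive_tool(
  deltas="10 0 0 0 -0.05; 10 0 0 0 -0.1; 10 0 0 0 -0.15; 10 0 0 0 -0.2; 10 0 0 0 -0.2; 10 0 0 0 -0.2",
)

```text
time_s: 11.25
position: [0.5498, -0.051, 0.1735]
tcp_rot: [[0.999, -0.051, 0.0], [-0.051, -0.999, -0.0], [0.0, 0.0, -1.0]]
force: [0.2, 1.8, 6.4]
opening: 0.271
grasp_force: 30.0
```

```bash
python3 - <<'E'
from rig import bot
s=bot.read_state(); print(s["force"],s["moment"],s["joint_positions"])
E
```

```text
[0.20905315 1.79918764 6.35566902] [ 0.53760711  0.02665201 -0.03073493] [-1.68921745e+01  2.83200668e+01  9.55157817e+01  2.36245243e-04
  5.61446496e+01  7.60335671e+01]
```

>>> drive_tool(
  deltas="10 0 0 0 -0.1; 10 0 0 0 -0.2; 10 0 0 0 -0.3; 10 0 0 0 -0.4; 10 0 0 0 -0.5; 10 0 0 0 -0.6; 10 0 0 0 -0.65; 10 0 0 0 -0.65; 10 0 0 0 -0.65",
)

```text
time_s: 12.15
position: [0.5498, -0.0508, 0.1735]
tcp_rot: [[0.764, -0.645, 0.0], [-0.645, -0.764, 0.0], [0.0, -0.0, -1.0]]
force: [-0.3, 2.6, 5.2]
opening: 0.273
grasp_force: 30.0
```

```bash
python3 - <<'E'
from rig import bot, imaging
import cv2,numpy as np
s=bot.read_state(); print(s["force"],s["moment"],np.degrees(np.arctan2(s["tcp_rot"][1][0],s["tcp_rot"][0][0])))
a=imaging.capture("wrist")[...,::-1];np.save("m2.npy",imaging.camera_model("wrist"),allow_pickle=True)
b=imaging.capture("top")[...,::-1][204:284,290:370]; c=imaging.capture("scene")[...,::-1][197:277,270:350]
r=lambda i:cv2.resize(i,(240,240),interpolation=cv2.INTER_CUBIC)
cv2.imwrite("pics/t2.png",np.hstack([cv2.resize(a,None,fx=.85,fy=1),np.vstack([r(b),r(c)])]))
cv2.imwrite("pics/w2.png",a)
E
```

```text
[-0.25949201  2.59841582  5.17531676] [ 0.54766004 -0.00886847 -0.00219928] -40.170066868350894
```

View pics/t2.png

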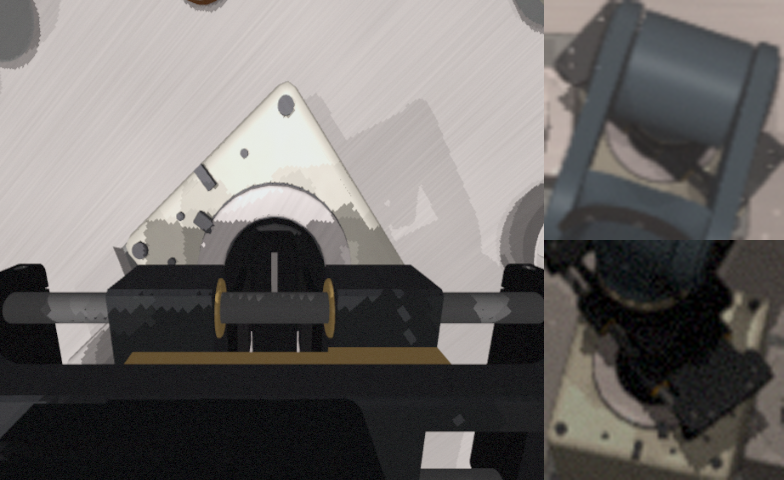

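The wrist view shows the pointer, near (240,221) in full-image pixels, approaching the long mark near (241,177). I'll measure from an enlarged crop.

```bash
python3 - <<'E'
import cv2
a=cv2.imread("pics/w2.png")[155:245,190:310]
cv2.imwrite("pics/w2c.png",cv2.resize(a,None,fx=6,fy=6,interpolation=cv2.INTER_CUBIC))
E
```

```text
(no output)
```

View pics/w2c.png

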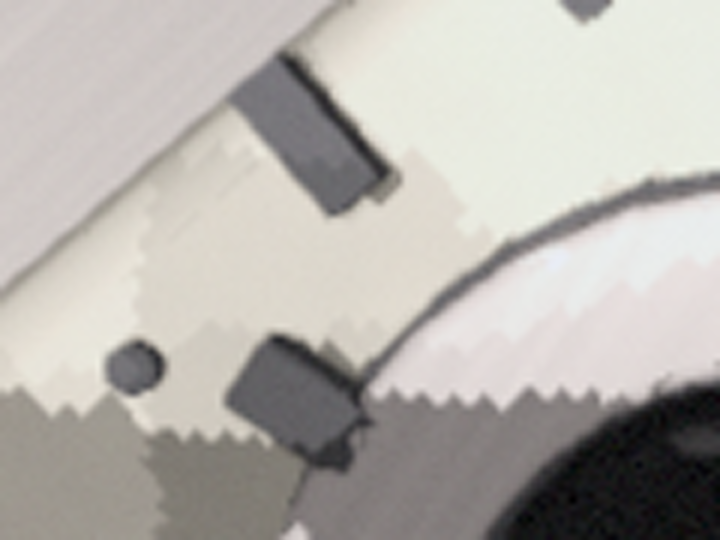

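```bash
python3 - <<'E'
from h import *
m=np.load("m2.npy",allow_pickle=True).item()
P=pts("wrist",dict(mo=(256,76,.156),mi=(354,197,.156),po=(250,369,.159),pi=(333,431,.159)),6,190,155,m)
c=np.array([.5498,-.0510])
for k,v in P.items(): print(k,v.round(4),round(np.hypot(*(v-c)),4),round(ang(v,c),2))
print(ang(P['mo'],P['mi']),ang(P['po'],P['pi']))
E
```

```text
mo [ 0.6267 -0.0534] 0.0769 -1.79
mi [ 0.6134 -0.0527] 0.0636 -1.56
po [ 0.608  -0.0356] 0.0602 14.79
pi [ 0.599  -0.0374] 0.051 15.42
-2.8701715041307905 11.265567652870555
```

>>> drive_tool(
  deltas="10 0 0 0 -0.1; 10 0 0 0 -0.2; 10 0 0 0 -0.26; 10 0 0 0 -0.26; 10 0 0 0 -0.26; 10 0 0 0 -0.26",
)

```text
time_s: 12.9
position: [0.5499, -0.0508, 0.1735]
tcp_rot: [[0.573, -0.82, 0.001], [-0.82, -0.573, 0.0], [0.0, -0.001, -1.0]]
force: [-1.3, 2.2, 5.7]
opening: 0.273
grasp_force: 30.0
```

```bash
python3 - <<'E'
from rig import bot, imaging
import cv2,numpy as np
s=bot.read_state(); print(s["time_s"],s["position"],s["force"],s["moment"],np.degrees(np.arctan2(s["tcp_rot"][1][0],s["tcp_rot"][0][0])))
m=imaging.camera_model("wrist");a=imaging.capture("wrist")[...,::-1];np.save("m3.npy",m,allow_pickle=True)
cv2.imwrite("pics/w3.png",a)
from h import w2px
u=[w2px("wrist",p,m) for p in [(.6134,-.0527,.156),(.608,-.053,.159)]];print(u)
x,y=np.array(u).mean(0).astype(int); x0,y0=max(x-60,0),max(y-45,0);print(x0,y0)
cv2.imwrite("pics/w3c.png",cv2.resize(a[y0:y0+90,x0:x0+120],None,fx=6,fy=6,interpolation=cv2.INTER_CUBIC))
E
```

```text
12.9 [ 0.54989324 -0.05082563  0.17349031] [-1.31145456  2.17068516  5.65519379] [ 0.59431059 -0.01140907 -0.00323978] -55.07251667371081
[array([228.6312364 , 209.44336154]), array([235.94354937, 215.52661608])]
172 167
```

View pics/w3c.png

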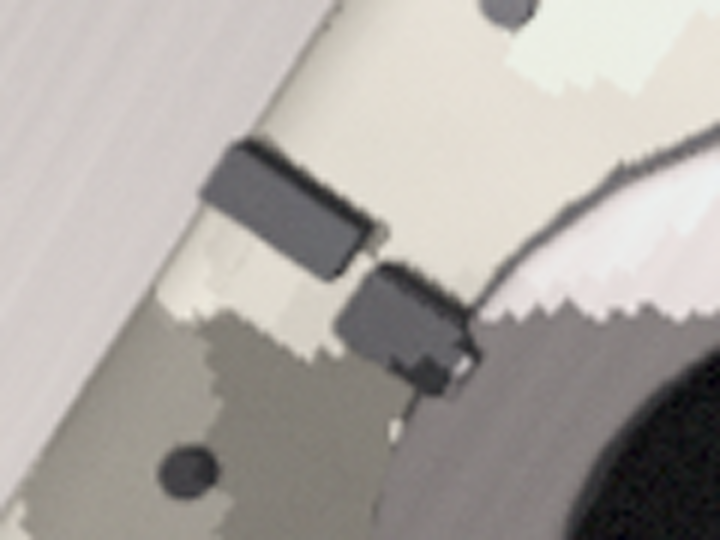

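The pointer, at crop (357,295)–(438,350), is nearly in line with the mark, at (221,168)–(350,257).

```bash
python3 - <<'E'
from h import *
m=np.load("m3.npy",allow_pickle=True).item()
P=pts("wrist",dict(mo=(221,168,.156),mi=(350,258,.156),po=(356,295,.159),pi=(440,351,.159)),6,172,167,m)
for c in ([.5498,-.0510],[.5488,-.0508]):
  c=np.array(c)
  for k,v in P.items(): print(k,v.round(4),round(np.hypot(*(v-c)),4),round(ang(v,c),2))
print(ang(P['mo'],P['mi']),ang(P['po'],P['pi']))
E
```

```text
mo [ 0.6266 -0.0534] 0.0768 -1.8
mi [ 0.6128 -0.053 ] 0.063 -1.85
po [ 0.6102 -0.0513] 0.0604 -0.32
pi [ 0.6012 -0.0513] 0.0514 -0.31
mo [ 0.6266 -0.0534] 0.0778 -1.92
mi [ 0.6128 -0.053 ] 0.064 -2.0
po [ 0.6102 -0.0513] 0.0614 -0.5
pi [ 0.6012 -0.0513] 0.0524 -0.52
-1.530268568785738 -0.3481448813158319
```

>>> drive_tool(
  deltas="10 0 0 0 -0.026; 10 0 0 0 -0.026; 10 0 0 0 -0.026; 10 0 0 0 -0.026",
)

```text
time_s: 13.35
position: [0.5499, -0.0508, 0.1735]
tcp_rot: [[0.551, -0.834, 0.001], [-0.834, -0.551, 0.0], [0.0, -0.001, -1.0]]
force: [-0.0, 2.7, 6.3]
opening: 0.272
grasp_force: 30.0
```

>>> drive_tool(
  deltas="20 0 0 0 0; 30 0 0 0 0; 45 0 0 0 0; 60 0 0 0 0; 60 0 0 0 0; 60 0 0 0 0; 60 0 0 0 0; 60 0 0 0 0",
)

```text
time_s: 14.15
position: [0.5497, -0.0511, 0.173]
tcp_rot: [[0.551, -0.834, -0.0], [-0.834, -0.551, -0.0], [0.0, 0.0, -1.0]]
force: [-0.5, 0.2, -0.3]
opening: 0.674
grasp_force: 0.0
```

Released. I'll rise straight up and check.

>>> drive_tool(
  deltas="60 0 0 10 0; 60 0 0 30 0; 60 0 0 60 0; 60 0 0 90 0; 60 0 0 120 0; 60 -15 -10 120 0; 60 -40 -40 120 0; 60 -60 -60 120 0; 60 -60 -60 120 0; 60 -60 -60 120 0; 60 -60 -60 120 0",
)

```text
time_s: 15.25
position: [0.4905, -0.1106, 0.2935]
tcp_rot: [[0.551, -0.834, 0.001], [-0.834, -0.551, -0.0], [0.001, -0.001, -1.0]]
force: [-0.1, 0.4, 0.2]
opening: 0.686
grasp_force: 0.0
```

```bash
python3 - <<'E'
from rig import bot, imaging
import cv2,numpy as np
s=bot.read_state(); print(s["time_s"],s["position"],s["force"])
m=imaging.camera_model("wrist");a=imaging.capture("wrist")[...,::-1];np.save("m4.npy",m,allow_pickle=True)
cv2.imwrite("pics/w4.png",a)
from h import w2px
x,y=w2px("wrist",(.575,-.052,.17),m).astype(int); x0,y0=max(x-80,0),max(y-75,0);print(x0,y0)
cv2.imwrite("pics/w4c.png",cv2.resize(a[y0:y0+150,x0:x0+160],None,fx=4,fy=4,interpolation=cv2.INTER_CUBIC))
E
```

```text
15.25 [ 0.49048962 -0.11063116  0.29353003] [-0.14595278  0.43266269  0.15180738]
126 160
```

View pics/w4c.png

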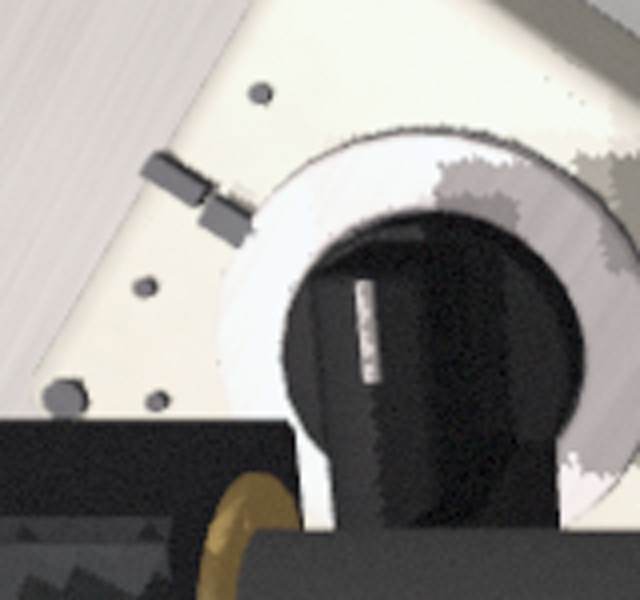

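```bash
python3 - <<'E'
from h import *
m=np.load("m4.npy",allow_pickle=True).item()
c=np.array([.5494,-.0510])
P=pts("wrist",dict(mo=(153,163,.156),mi=(202,194,.156),po=(212,207,.159),pi=(243,230,.159)),4,126,160,m)
for k,v in P.items(): print(k,v.round(4),round(np.hypot(*(v-c)),4),round(ang(v,c),2))
for z in (.204,.214,.224):
  Q=pts("wrist",dict(a=(365,282,z),b=(373,381,z)),4,126,160,m)
  print(z,[(round(np.hypot(*(v-c)),4),round(ang(v,c),1)) for v in Q.values()],ang(Q['a'],Q['b']))
E
```

```text
mo [ 0.6257 -0.0539] 0.0764 -2.16
mi [ 0.6131 -0.0537] 0.0638 -2.4
po [ 0.609  -0.0534] 0.0596 -2.31
pi [ 0.6007 -0.0526] 0.0513 -1.76
0.204 [(np.float64(0.0275), np.float64(-56.2)), (np.float64(0.0073), np.float64(-55.4))] -56.53618086598082
0.214 [(np.float64(0.0299), np.float64(-62.6)), (np.float64(0.0108), np.float64(-73.5))] -56.53618086598076
0.224 [(np.float64(0.0326), np.float64(-68.0)), (np.float64(0.0149), np.float64(-82.3))] -56.5361808659807
```

The measured height of 0.204 m shows the knob is down, and the pointer is within about 0.3° of the mark. Handing in.

```bash
python3 -c "
from rig import bot
print(bot.hand_in())"
```

```text
the job is handed in; nothing more can be done
None
```

The job is handed in: the knob is fully home in gear (20 mm down) and released, with the dial's pointer within about 0.3° of the long mark by my last camera measurement; the teeth never butted, so no rocking was needed.

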